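# Lever the bench grinder off its tight dowels and pack it up

### The arm

A 6-joint arm with a two-finger parallel gripper is mounted at the origin on the work surface. World frame = base frame: x ahead of the robot, y to its left, z up, the work surface at z = 0. Lengths are in m, angles in degrees, forces in N, time in s.
With the tool pointing down it reaches from about 0.25 to 0.8 m from the base axis. Payload 8.5 kg.
Tool frame: the origin (TCP) lies at the very end of the fingers, on their centre line; the grasp point (between the pads) lies 19 mm behind it; z points along the fingers, x is the direction in which the jaws open and shut, and the axes are right-handed (so a half turn about z gives the same grasp; the last joint's range is limited). The gripper opens to 85 mm and grips with 20 to 120 N. Pads are 22 mm wide; open, the fingers measure 114 mm over their backs; the gripper's body (76 mm by 85 mm) begins 54 mm behind the grasp point. The pads swing forward as they close: fully open they stand 13 mm farther back than shut.
Start: joints at [74.485, 13.648, -0.773, 75.585, 0, 90], TCP at [0.14, 0.506, 0.199] pointing down, gripper open.
Joint ranges: [-152.45, 152.45], [-59.26, 108.67], [-65.41, 83.53], [-104.44, 129.93], [-82.83, 76.93], [-180, 180]. Speed limits (degrees/s): [127.2, 127.2, 159.86, 180, 180, 180].

### API

Orientations are given as a 3x3 rotation matrix whose columns are the frame's x, y, z axes.
In Python, from rig import ctrl gives the robot as it stands. The module is installed in compiled form; this text tells all that it offers.
- The arm moves only by the tool arm_command, never from a script. Its argument "plan" is text: rows parted by semicolons, each of 4 numbers parted by spaces: the shift along the tool's x, y, z in mm, then the turn about the tool's z in rad. A call has 1 to 12 rows; each row shifts and turns the commanded pose from where the row before left it, along the tool's axes as they then stand; what a row does not reach is not made up. A row lasts 1/10 s, in which the tool goes at most 50 mm and 8.59 degrees, less where a joint would pass 70% of its speed; a pose out of reach is approached as far as the arm can. A call with a gripper value outside its range is refused whole. "hand" is the opening, from 0 (shut) to 1 (fully open), set as the call begins (left out, the last holds). The fingers move at their own pace and stop on an object; "newtons" is the grip in N (left out, the last holds). Time passes only in rows, so rows that do not move let the fingers close. It gives the time, the measured TCP pose, the force and the opening at its end, in the units of the state.
- ctrl.read_state(): the state, without advancing time (a new reading comes with each control period).
- ctrl.capture(name): name is "scene" or "top" or "wrist"; returns the picture (400x640x3 uint8, blue, green, red); there is no depth.
- ctrl.camera_model(name): a dict with "intrinsics" (3x3 intrinsics, pixels), "D" ([k1, k2, p1, p2, k3] as OpenCV has them; the pictures are not rectified), "R" (3x3) and "t" (3): a world point X has camera coordinates R X + t. Camera axes: x right, y down, z forward; pixel columns grow to the right and rows downward; lengths in m; the calibration is good to about 2 mm. A picture is of the moment at which its call begins: read the wrist's pose just before it. camera_model takes no time and is no camera call; for the wrist camera it gives the pose at the moment of the call.
- ctrl.finish_job(): hands the job in, once; it reports no verdict.
The state is a dict: "t": time; "joint_positions": joint angles; "qvel": joint speeds; "joint_torque": joint torques, N m; "tool_pos": TCP position; "tool_rot": TCP orientation; "ft_force": force on the tool from outside, world axes, zero at the start; "ft_torque": the same for the moment, N m; "width": opening from 0.0 (shut) to 1.0 (fully open).
Only numpy, scipy, OpenCV 4.12 (cv2) and the standard library are available. Lean on these libraries where they do the work, as an engineer would, in place of code of your own. Each camera call takes 0.05 s, during which the arm holds its last target.

### The job

The bench grinder's mounting board is stuck on its two tight dowels: lay the pry bar over the fulcrum block with its flat steel toe in under the board's overhanging edge, let it rest there, then take it again by its black handle and lever the edge up until the thick orange-brown packer will go under (the stiff board stays where you leave it). Then slide that packer, lying flat on the bench, at least 30 mm in under the raised edge beside the bar and leave it there. Lift only with the bar, without the gripper or arm holding or pushing the grinder or its board, and leave the thin dark strip, the chisel and the try square where they lie.

Things in the scene. Friction and masses are not known exactly. Their poses are not given: they have to be found in the camera images.
- edge (a point): Middle of the lower edge of the plywood mounting board's overhanging end; on its underside, 31 mm above the bench when down. x runs along the edge (board 300 mm wide), y points level in under the board, away from the fulcrum block, z up. Board 22 mm thick. The gap below is 31 mm high and 80 mm deep, closed behind by a batten. Upward 60 to 75 N here raises it; it stays where left.
- mount: Board with a grey-green two-wheel bench grinder, one 7 kg piece; origin 31 mm below edge (on the bench when down), same axes. It pivots on its far batten: the axis runs along x at bench level, 410 mm behind the edge; it rises up to 0.08 rad (33 mm at the edge). The nearest wheel begins 95 mm behind the edge; top 340 mm above the bench. Not to be touched by gripper or arm.
- bar: The whole dark steel pry bar, 0.7 kg; origin on the shank's underside, 8 mm below bar_mid. x points along the bar to the toe, z out of its upper side. Lying on the bench the shank is flat down and the toe points up a little. At rest over the fulcrum block with the toe 25 mm under the board it slopes down to the toe by 0.25 rad, the toe pressing up under the board.
- bar_mid (a point): Mid-height of the square shank (16 x 16 mm) near the balance point; axes as bar. The shank runs from 160 mm behind (handle end) to 140 mm ahead (elbow). There the toe begins: a flat blade 55 mm long, 30 wide, 6 thick, bent up 0.22 rad, underside meeting the shank's. To hover over the block with the toe 25 mm in and touch nothing, hold it sloping about 0.6 rad, toe down.
- bar_toe (a point): Tip of the pry bar's toe, at mid width and thickness: 194 mm ahead of bar_mid and 7 mm above it in the bar's own axes.
- bar_handle (a point): In the black rubber handle (90 mm long, 24 wide, 18 high, underside level with the shank's), 125 mm behind bar_mid, 9 mm above the underside; the bar's end is 35 mm farther. With the bar in place, 12 to 20 N downward here raises the board; the handle sinks about 4 mm per mm of edge.
- fulcrum: Fulcrum block, dark hardwood, loose, 56 mm long (its x, roughly parallel to the board's edge), 44 mm deep (its y), with a half-round top along x; origin at the centre of its underside. It already stands right for prying: its middle line is about 40 mm out from the board's edge.
- fulcrum_top (a point): Crest of the fulcrum block's round top, 29 mm above the bench.
- packer_mid (a point): Centre of the thick packer: orange-brown hardwood strip 45 mm wide (x), 180 mm long (y), 41 mm high (z), lying flat on the bench, about 0.2 kg. It goes under the board only once the edge is raised 11 mm or more (edge point at 42 mm or more).
- packer_end1 (a point): Centre of the thick packer's +y end face.
- packer_end2 (a point): Centre of the thick packer's -y end face.
- offcut_mid (a point): Centre of a thin dark-brown strip, 45 x 180 x 18 mm, that looks like the packer but is too thin; leave it alone.
- chisel_mid (a point): Bench chisel 245 mm long, the point is at its ferrule. Bystander.
- square_mid (a point): Try square (stock 115 mm, blade 155 mm), middle of its stock. Bystander.
Not all that is in view belongs to the job. Of the things that look like the fulcrum, take the one that is farthest to the robot's right at the start.

How it is judged:
By the outcome, as a careful person would: the job done as asked, in the order asked, and still so for the second after the job is handed in, with the robot touching nothing.
It also fails if it takes over 62 s, if anything falls off the work surface, if the arm or the gripper's body presses on something with over 40 N, if the wrist force passes 120 N, or if a joint passes its speed limit or range.

## Working session

There is one attempt and no reset: what is moved stays moved. The work goes in short steps, Python scripts to look and compute and a tool call to move; the robot and the scene stay as the last step left them, time stands still between calls to the robot, and variables do not carry over. Pictures are saved under pics/ and viewed, and the job is handed in when it is done.

Besides the shell and the picture viewer there is one more tool, called as name(argument=value, ...) on one line, values as JSON. arm_command: Moves the arm, as the interface text tells. Its arguments: {"type":"object","properties":{"plan":{"type":"string"},"hand":{"type":"number"},"newtons":{"type":"number"}},"required":["plan"]}

```bash
mkdir -p pics; cat > h.py <<'E'
import numpy as np, cv2
from rig import ctrl
def snap(name,fn):
    m=ctrl.camera_model(name); im=ctrl.capture(name); cv2.imwrite('pics/'+fn,im); return im,m
def ray(m,px):
    K=np.array(m['intrinsics']);D=np.array(m['D']);R=np.array(m['R']);t=np.array(m['t'])
    p=cv2.undistortPoints(np.array([[px]],float),K,D)[0,0]
    d=R.T@np.array([p[0],p[1],1]); return -R.T@t,d
def onz(m,px,z):
    o,d=ray(m,px); return o+d*(z-o[2])/d[2]
def tri(ms,pxs):
    A=np.zeros((3,3));b=np.zeros(3)
    for m,p in zip(ms,pxs):
        o,d=ray(m,p);d=d/np.linalg.norm(d);P=np.eye(3)-np.outer(d,d);A+=P;b+=P@o
    x=np.linalg.solve(A,b)
    return x,[np.linalg.norm(np.cross(x-ray(m,p)[0],ray(m,p)[1]/np.linalg.norm(ray(m,p)[1]))) for m,p in zip(ms,pxs)]
def proj(m,X):
    return cv2.projectPoints(np.array([X],float),cv2.Rodrigues(np.array(m['R']))[0],np.array(m['t'],float),np.array(m['intrinsics']),np.array(m['D']))[0][0,0]
def st():
    s=ctrl.read_state(); return s
E
python3 - <<'E'
from h import *
s=st();print(s['t'],s['tool_pos'],s['tool_rot'],s['ft_force'],s['width'])
for n in('scene','top','wrist'):
    im,m=snap(n,n+'0.png');print(n,np.round(-np.array(m['R']).T@m['t'],3),np.round(np.array(m['R'])[2],2))
E
```

```text
0.0 [0.14032446 0.50541611 0.1988575 ] [[ 2.67505133e-01  9.63556359e-01 -3.84604883e-04]
 [ 9.63555330e-01 -2.67505409e-01 -1.40781556e-03]
 [-1.45939353e-03  6.00980392e-06 -9.99998935e-01]] [-0.67033202  0.5023086  -0.2200495 ] 0.9987234120069268
scene [ 0.972 -0.84   1.058] [-0.34  0.52 -0.79]
top [ 0.426 -0.177  1.14 ] [ 0.09 -0.01 -1.  ]
wrist [0.075 0.522 0.373] [ 0.26 -0.07 -0.96]
```

View pics/scene0.png

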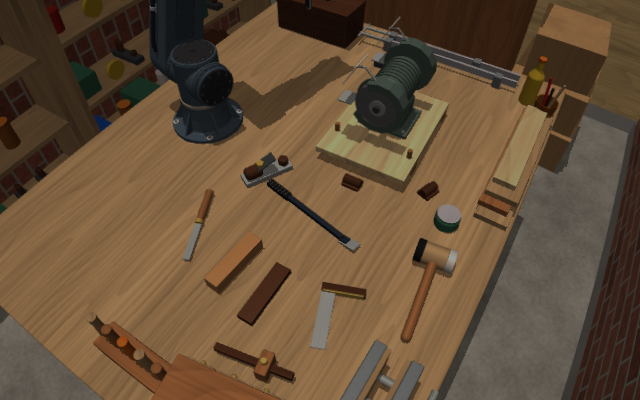

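View pics/top0.png

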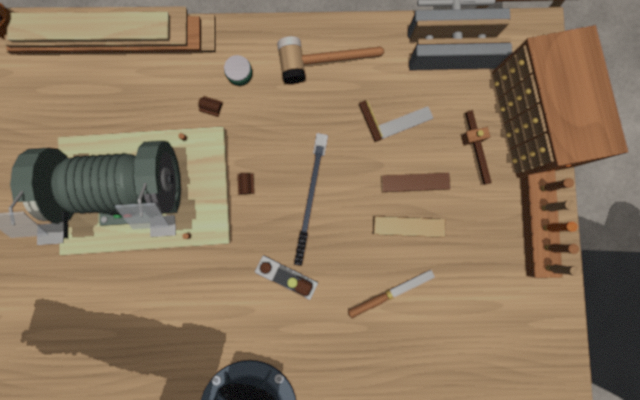

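View pics/wrist0.png

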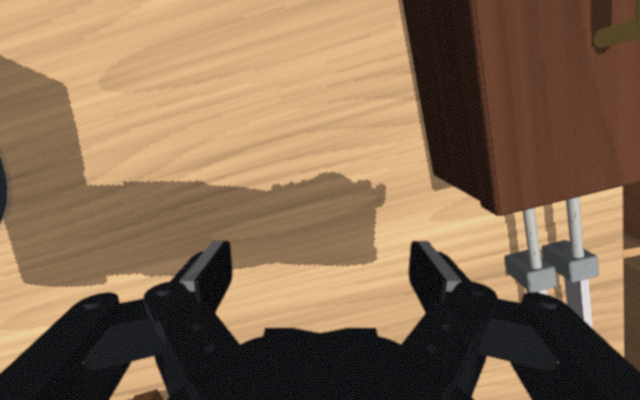

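Scene view: the bar lies mid-bench, with its handle at top (300,250) and toe at (321,140). In the top view the fulcrum farthest right is at (246,183), in front of the board edge at x≈227. The packer is at (410,226), the thin strip at (415,182), the chisel at (390,293) and the square at (395,120).

```bash
python3 - <<'E'
from h import *
a=cv2.imread('pics/top0.png');b=cv2.imread('pics/scene0.png')
cv2.imwrite('pics/topz.png',cv2.resize(a[110:310,200:460],None,fx=3,fy=3,interpolation=cv2.INTER_CUBIC))
cv2.imwrite('pics/scz.png',cv2.resize(b[110:310,190:450],None,fx=3,fy=3,interpolation=cv2.INTER_CUBIC))
E
```

```text
(no output)
```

View pics/topz.png

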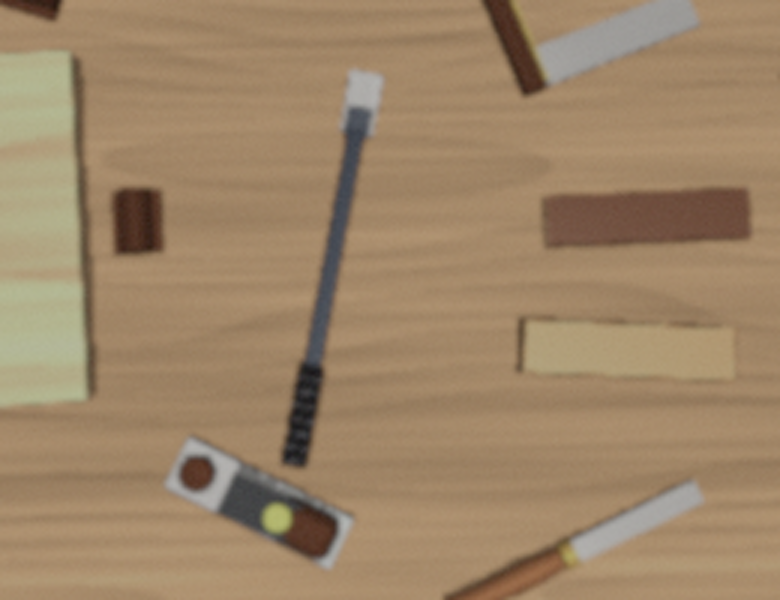

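View pics/scz.png

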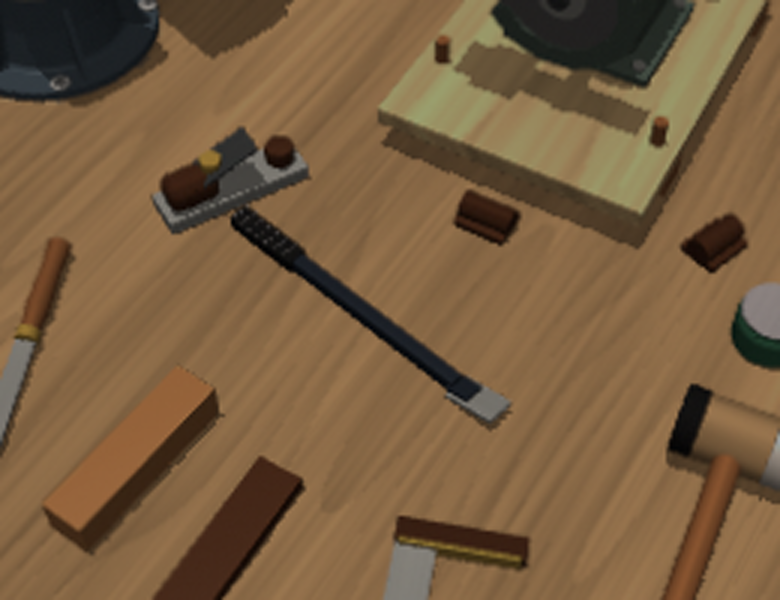

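```bash
python3 - <<'E'
from h import *
m=ctrl.camera_model('top');ms=ctrl.camera_model('scene')
T=lambda x,y,z:onz(m,(200+(x-1)/3,110+(y-1)/3),z)
S=lambda x,y,z:onz(ms,(190+(x-1)/3,110+(y-1)/3),z)
p=lambda n,v:print(n,np.round(v,4))
e1=T(72,52,.053);e2=T(90,399,.053);p('edge',e1);p('edge',e2);print(np.linalg.norm(e1-e2)); 
d=e1-e2;print('edge dir deg',np.degrees(np.arctan2(d[1],d[0])),(e1+e2)/2)
p('edgeS',S(379,120,.053));p('edgeS',S(640,213,.053))
p('ful',T(138,220,.02)); 
for q in[(117,190),(158,190),(161,250),(117,252)]:p('fc',T(*q,.02))
p('fulS crest ends',S(476,193,.029));p('',S(518,208,.029))
t=T(366,72,.018);h=T(293,465,.009);p('toe',t);p('hend',h);print(np.linalg.norm(t-h),np.degrees(np.arctan2(*(t-h)[[1,0]])))
p('hfront',T(312,366,.012));p('elbow',T(357,132,.012))
p('toeS',S(500,415,.018));p('hendS',S(238,222,.009))
for q in[(526,318),(736,326),(733,380),(523,373)]:p('pk',T(*q,.041))
for q in[(182,366),(216,391),(81,537),(46,511)]:p('pkS',S(*q,.041))
p('plane',T(350,516,.03));p('plane',T(188,437,.03));p('off',T(543,196,.018));p('off',T(545,246,.018))
E
```

```text
edge [0.7181 0.0522 0.053 ]
edge [0.4218 0.0373 0.053 ]
0.2966419175619621
edge dir deg 2.874370348356844 [0.56993987 0.04472061 0.053     ]
edgeS [0.4347 0.0255 0.053 ]
edgeS [0.7201 0.0533 0.053 ]
ful [0.5764 0.0018 0.02  ]
fc [0.6032 0.02   0.02  ]
fc [ 0.6025 -0.0158  0.02  ]
fc [ 0.5497 -0.0181  0.02  ]
fc [0.5486 0.0202 0.02  ]
fulS crest ends [0.5609 0.0097 0.029 ]
 [0.6068 0.0145 0.029 ]
toe [ 0.7049 -0.2001  0.018 ]
hend [ 0.361  -0.1297  0.009 ]
0.35110181240812416 -11.566948088801343
hfront [ 0.4463 -0.1477  0.012 ]
elbow [ 0.6524 -0.1911  0.012 ]
toeS [ 0.7088 -0.2057  0.018 ]
hendS [ 0.3675 -0.1377  0.009 ]
pk [ 0.483  -0.3317  0.041 ]
pk [ 0.4727 -0.5104  0.041 ]
pk [ 0.4269 -0.5057  0.041 ]
pk [ 0.4363 -0.3276  0.041 ]
pkS [ 0.4442 -0.3279  0.041 ]
pkS [ 0.4867 -0.3334  0.041 ]
pkS [ 0.478  -0.5139  0.041 ]
pkS [ 0.4369 -0.511   0.041 ]
plane [ 0.3184 -0.1783  0.03  ]
plane [ 0.3878 -0.0415  0.03  ]
off [ 0.5911 -0.3533  0.018 ]
off [ 0.5469 -0.3536  0.018 ]
```

```bash
cat >> h.py <<'E'
def yaw(R): return np.arctan2(R[1][0],R[0][0])
def to(target,yawdeg=None,pos=None,R=None):
    s=st();R=np.array(s['tool_rot']) if R is None else R;p=np.array(s['tool_pos']) if pos is None else np.array(pos)
    y=yaw(R)
    if yawdeg is not None:
        dz=-(np.radians(yawdeg)-y);dz=(dz+np.pi)%(2*np.pi)-np.pi
        print('turn',round(dz,4))
        y2=np.radians(yawdeg);R2=np.array([[np.cos(y2),np.sin(y2),0],[np.sin(y2),-np.cos(y2),0],[0,0,-1]])
    else:R2=R
    d=np.array(target)-p
    print('before-turn axes mm',np.round(R.T@d*1000,1),' after-turn axes',np.round(R2.T@d*1000,1))
    return R2
E
python3 - <<'E'
from h import *
s=st()
R2=to([.27,.15,.2],78.6)
to([.416,-.144,.09],None,[.27,.15,.2],R2)
E
```

```text
turn -0.0718
before-turn axes mm [-307.9  220.    -0.6]  after-turn axes [-322.9  197.4   -1. ]
before-turn axes mm [-259.3  201.2  110. ]  after-turn axes [-259.3  201.2  110. ]
```

arm_command(plan="0 0 0 -0.0718; -36 22 0 0; -36 22 0 0; -36 22 0 0; -36 22 0 0; -36 22 0 0; -36 22 0 0; -36 22 0 0; -36 22 0 0; -32 25 0 0; -32 25 0 0; -32 25 5 0", hand=0.75)

```text
t: 1.35
tool_pos: [0.3112, 0.0783, 0.195]
tool_rot: [[0.198, 0.98, 0.002], [0.98, -0.198, 0.0], [0.001, 0.001, -1.0]]
ft_force: [1.8, 0.7, 0.8]
width: 0.752
```

```bash
python3 - <<'E'
from h import *
s=st();print(s['t'],s['tool_pos'],np.degrees(yaw(s['tool_rot'])))
to([.416,-.144,.09])
E
```

```text
1.35 [0.31117951 0.07825011 0.19498972] 78.60813504776573
before-turn axes mm [-197.2  146.5  105.1]  after-turn axes [-197.2  146.5  105.1]
```

arm_command(plan="-33 24 12 0; -33 24 12 0; -33 24 16 0; -33 24 21 0; -32 24 21 0; -32 24 21 0; 0 0 0 0; 0 0 0 0", hand=0.6)

```text
t: 2.15
tool_pos: [0.4122, -0.1412, 0.0907]
tool_rot: [[0.2, 0.98, -0.002], [0.98, -0.2, 0.001], [0.0, -0.002, -1.0]]
ft_force: [-0.4, 0.3, -0.9]
width: 0.599
```

```bash
python3 - <<'E'
from h import *
s=st();print(s['t'],s['tool_pos'],np.degrees(yaw(s['tool_rot'])))
im,m=snap('wrist','w1.png')
for q in [(.416,-.144,.018),(.364,-.1337,.018)]:print(proj(m,q))
to([.416,-.144,.0])
E
```

```text
2.15 [ 0.4122436  -0.14123491  0.09069916] 78.48136265048888
[320.01860182 197.02968688]
[319.69836693 134.78995651]
before-turn axes mm [-2.6  4.4 91.3]  after-turn axes [-2.6  4.4 91.3]
```

View pics/w1.png

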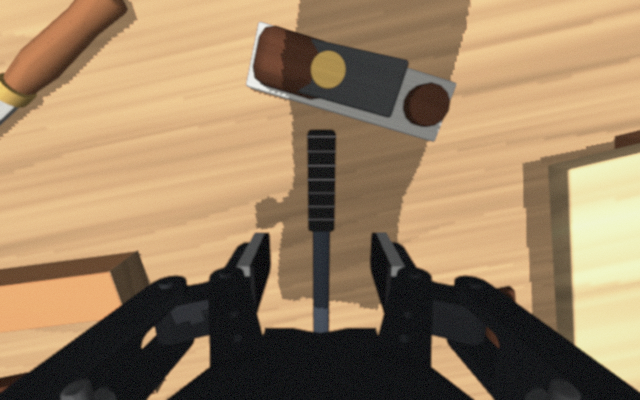

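Wrist view: the black handle runs from (321,130) to (321,230), centred between the jaws and parallel to them. Measured and predicted end positions agree within about 4 mm.

arm_command(plan="-1 2 20 0; -1 2 25 0; 0 0 22 0; 0 0 14 0; 0 0 6 0; 0 0 0 0")

```text
t: 2.8
tool_pos: [0.4162, -0.1427, 0.0047]
tool_rot: [[0.196, 0.981, -0.0], [0.981, -0.196, 0.0], [0.0, -0.0, -1.0]]
ft_force: [0.2, 0.2, 0.2]
width: 0.599
```

arm_command(plan="0 0 0 0; 0 0 0 0; 0 0 0 0; 0 0 0 0; 0 0 0 0; 0 0 0 0", hand=0, newtons=20)

```text
t: 3.4
tool_pos: [0.4165, -0.1436, 0.0046]
tool_rot: [[0.198, 0.98, 0.0], [0.98, -0.198, -0.0], [-0.0, 0.0, -1.0]]
ft_force: [-0.5, -0.5, -0.2]
width: 0.001
```

```bash
python3 - <<'E'
from h import *
im,m=snap('wrist','w2.png');b,_=snap('scene','s2.png')
cv2.imwrite('pics/s2z.png',cv2.resize(b[110:310,190:450],None,fx=3,fy=3))
E
```

```text
(no output)
```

View pics/w2.png

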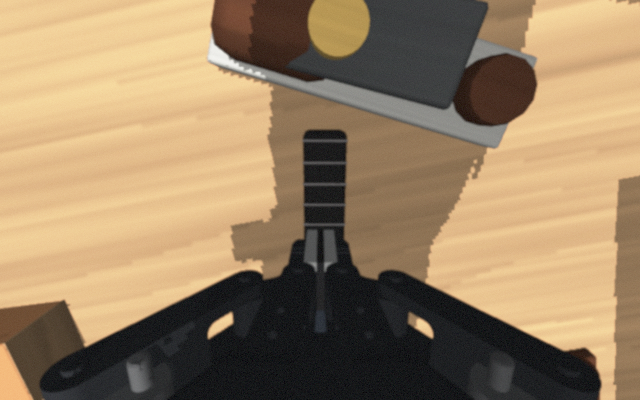

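View pics/s2z.png

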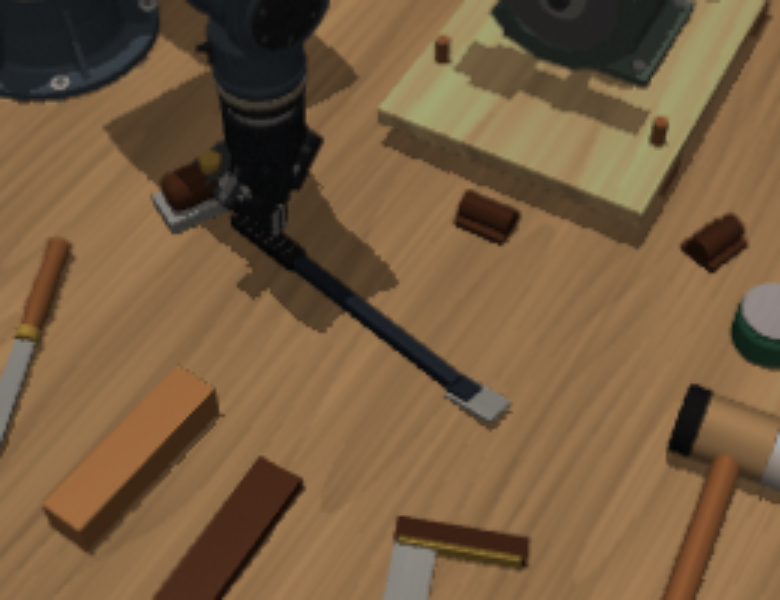

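```bash
python3 - <<'E'
from h import *
s=st();m=ctrl.camera_model('wrist');p=s['tool_pos'];R=np.array(s['tool_rot'])
print(s['t'],p,s['width'])
for z in(0,-.01,-.019,-.04):
  for dy in(-.011,.011): print(z,dy,proj(m,p+R@[0,dy,z]))
u=np.array([.9797,-.2006,0])
for z in(0,.018):print('end',proj(m,np.array([.364,-.1337,z])))
a=cv2.imread('pics/w2.png');cv2.imwrite('pics/w2z.png',cv2.resize(a[200:350,220:420],None,fx=4,fy=4))
E
```

```text
3.5 [ 0.41645062 -0.14360665  0.00450673] -0.005921767365745821
0 -0.011 [323.21580119 205.85501999]
0 0.011 [323.09833535 238.77764616]
-0.01 -0.011 [323.38253432 211.12241482]
-0.01 0.011 [323.2533898  245.64149632]
-0.019 -0.011 [323.54926749 216.3894577 ]
-0.019 0.011 [323.40792934 252.48194209]
-0.04 -0.011 [324.01613771 231.13584442]
-0.04 0.011 [323.83794851 271.51285173]
end [322.26980748 135.43993076]
end [322.49170896 138.11346101]
```

View pics/w2z.png

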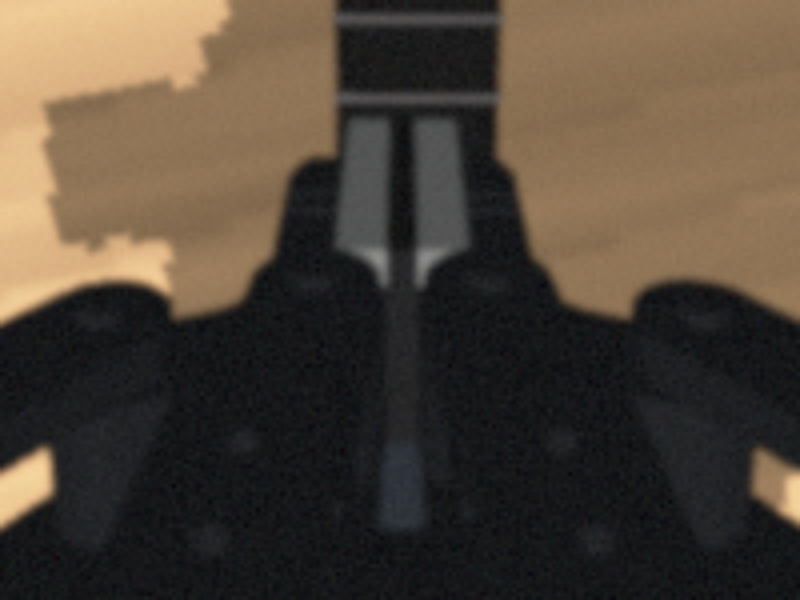

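```bash
python3 - <<'E'
from h import *
s=st();m=ctrl.camera_model('scene');p=s['tool_pos'];R=np.array(s['tool_rot'])
a=cv2.imread('pics/s2.png');
x0,y0=240,140
z=cv2.resize(a[y0:y0+80,x0:x0+110],None,fx=7,fy=7,interpolation=cv2.INTER_CUBIC)
for q,c in(([0,0,0],(0,0,255)),([0,0,-.019],(0,255,0)),([0,0,-.04],(255,0,0))):
  u=proj(m,p+R@q);print(u);cv2.circle(z,tuple(int(v) for v in (u-[x0,y0])*7+3),4,c,-1)
cv2.imwrite('pics/s2y.png',z)
E
```

```text
[281.11756907 192.39356353]
[280.76459045 188.30072633]
[280.36609311 183.67262115]
```

View pics/s2y.png

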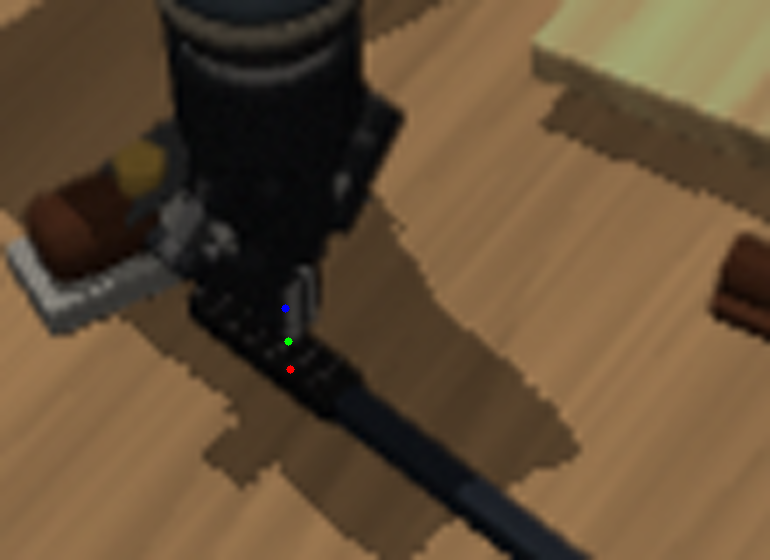

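arm_command(plan="0 0 0 0; 0 0 0 0; 0 0 0 0; 0 0 0 0", hand=0.6)

```text
t: 3.9
tool_pos: [0.4165, -0.1436, 0.0045]
tool_rot: [[0.198, 0.98, -0.0], [0.98, -0.198, -0.0], [-0.0, -0.0, -1.0]]
ft_force: [-0.1, -0.4, -0.6]
width: 0.601
```

arm_command(plan="0 0 3 0; 0 0 2 0; 0 0 0 0")

```text
t: 4.2
tool_pos: [0.4162, -0.1435, -0.0008]
tool_rot: [[0.198, 0.98, -0.001], [0.98, -0.198, 0.0], [-0.0, -0.001, -1.0]]
ft_force: [0.2, 0.4, -0.5]
width: 0.599
```

```bash
python3 - <<'E'
from h import *
im,m=snap('wrist','w3.png')
E
```

```text
(no output)
```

View pics/w3.png

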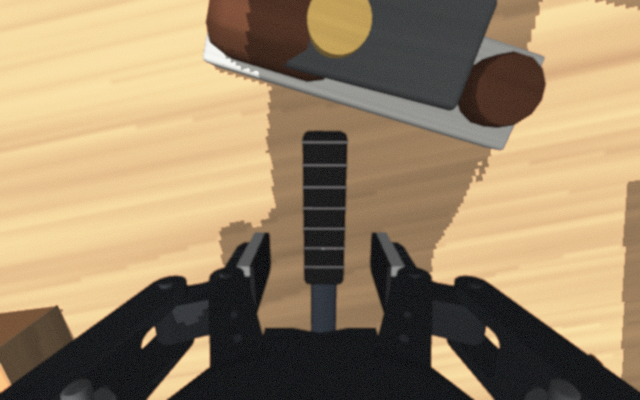

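```bash
python3 - <<'E'
from h import *
s=st();m=ctrl.camera_model('wrist');p=s['tool_pos'];R=np.array(s['tool_rot'])
print(m['intrinsics'],p)
for z in(.0,-.01,-.02,-.03,-.04,-.06):
  for dy in(-.011,.011): print(z,dy,np.round(proj(m,p+R@[-.0255,dy,z])),np.round(proj(m,p+R@[.0255,dy,z])))
# handle end and front from wrist at z=.018
for q in[(325,132),(324,284)]:print(onz(m,q,.018))
print(np.linalg.norm(onz(m,(303,200),.018)-onz(m,(346,200),.018)))
E
```

```text
[[297.08915519   0.         320.04105972]
 [  0.         297.08915519 193.80584022]
 [  0.           0.           1.        ]] [ 0.4162848  -0.1435154  -0.00071602]
0.0 -0.011 [282. 206.] [365. 206.]
0.0 0.011 [283. 239.] [363. 239.]
-0.01 -0.011 [280. 211.] [367. 211.]
-0.01 0.011 [281. 246.] [365. 246.]
-0.02 -0.011 [277. 217.] [370. 217.]
-0.02 0.011 [279. 253.] [368. 253.]
-0.03 -0.011 [275. 224.] [373. 224.]
-0.03 0.011 [276. 262.] [371. 262.]
-0.04 -0.011 [272. 231.] [376. 231.]
-0.04 0.011 [273. 272.] [374. 272.]
-0.06 -0.011 [264. 250.] [385. 250.]
-0.06 0.011 [267. 295.] [382. 295.]
[ 0.36058185 -0.13168045  0.018     ]
[ 0.44742117 -0.1493453   0.018     ]
0.023538465605565544
```

```bash
python3 - <<'E'
from h import *
a=cv2.imread('pics/w3.png');cv2.imwrite('pics/w3z.png',cv2.resize(a[190:340,200:440],None,fx=3.3,fy=3.3,interpolation=cv2.INTER_CUBIC))
b,m=snap('scene','s3.png')
p=np.array(st()['tool_pos'])
print(proj(m,p),proj(m,p+[0,0,.04]))
x0,y0=230,120
cv2.imwrite('pics/s3z.png',cv2.resize(b[y0:y0+90,x0:x0+120],None,fx=6,fy=6,interpolation=cv2.INTER_CUBIC))
E
```

```text
[281.20020846 193.45109835] [280.45084094 184.78039297]
```

View pics/w3z.png

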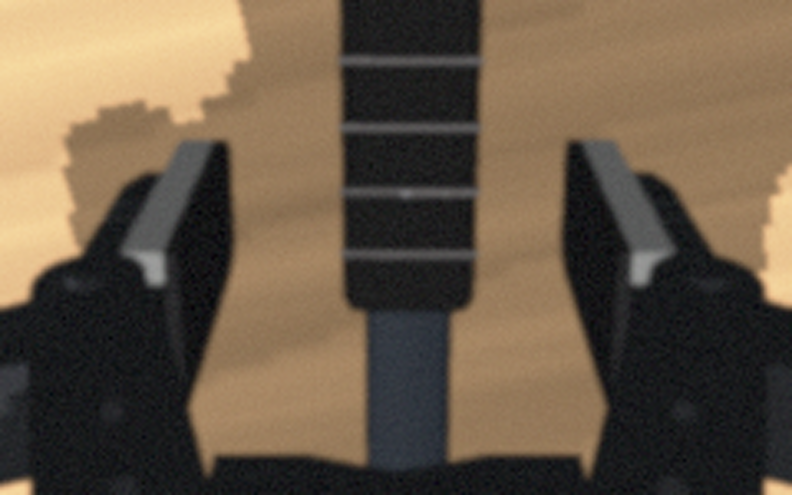

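View pics/s3z.png

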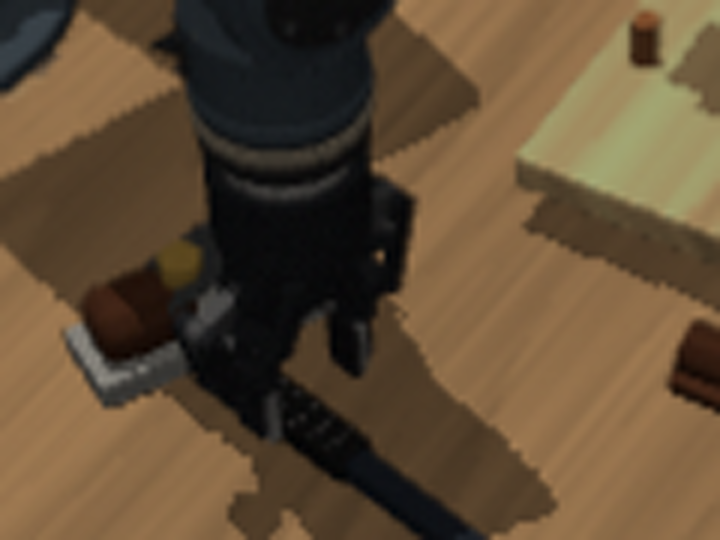

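arm_command(plan="0 0 6 0; 0 0 6 0; 0 0 4 0; 0 0 0 0")

```text
t: 4.7
tool_pos: [0.4159, -0.1434, -0.0172]
tool_rot: [[0.198, 0.98, -0.001], [0.98, -0.198, 0.0], [0.0, -0.001, -1.0]]
ft_force: [0.1, -0.8, -0.5]
width: 0.598
```

```bash
python3 - <<'E'
from h import *
im,m=snap('wrist','w4.png');b,m=snap('scene','s4.png')
x0,y0=230,120
cv2.imwrite('pics/s4z.png',np.hstack([cv2.resize(b[y0:y0+90,x0:x0+90],None,fx=4,fy=4,interpolation=cv2.INTER_CUBIC),cv2.resize(im[190:340,220:420],(440,360))]))
E
```

```text
(no output)
```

View pics/s4z.png

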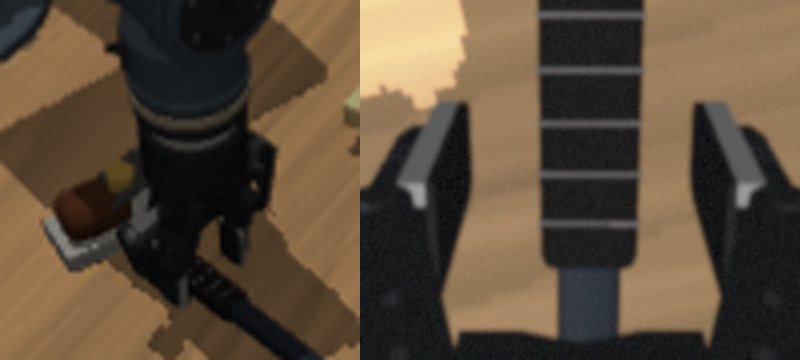

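The TCP reads -17 mm with no contact, so the reported TCP lies past the real fingertips. I'll feel my way down in small steps.

arm_command(plan="0 0 3 0; 0 0 3 0; 0 0 0 0")

```text
t: 5.1
tool_pos: [0.4163, -0.1435, -0.0228]
tool_rot: [[0.198, 0.98, -0.0], [0.98, -0.198, 0.0], [-0.0, -0.0, -1.0]]
ft_force: [0.2, 0.3, 0.4]
width: 0.6
```

arm_command(plan="0 0 2 0; 0 0 0 0")

```text
t: 5.3
tool_pos: [0.4164, -0.1435, -0.0246]
tool_rot: [[0.198, 0.98, -0.0], [0.98, -0.198, -0.0], [-0.0, -0.0, -1.0]]
ft_force: [0.4, -0.3, 0.3]
width: 0.601
```

arm_command(plan="0 0 0 0; 0 0 0 0; 0 0 0 0; 0 0 0 0", hand=0.1, newtons=20)

```text
t: 5.7
tool_pos: [0.4166, -0.1433, -0.0243]
tool_rot: [[0.197, 0.98, 0.0], [0.98, -0.197, 0.0], [0.0, 0.0, -1.0]]
ft_force: [-0.5, 2.3, 4.5]
width: 0.275
```

arm_command(plan="0 0 -10 0; 0 1 -15 0; 0 2 -15 0; 0 3 -20 0; 0 5 -20 0; 0 0 0 0", newtons=20)

```text
t: 6.3
tool_pos: [0.4288, -0.1465, 0.0577]
tool_rot: [[0.198, 0.98, 0.003], [0.98, -0.198, -0.002], [-0.001, 0.003, -1.0]]
ft_force: [1.0, 0.1, -5.5]
width: 0.274
```

```bash
python3 - <<'E'
from h import *
b,m=snap('scene','s5.png')
x0,y0=200,80
cv2.imwrite('pics/s5z.png',cv2.resize(b[y0:y0+190,x0:x0+200],None,fx=3,fy=3,interpolation=cv2.INTER_CUBIC))
E
```

```text
(no output)
```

View pics/s5z.png

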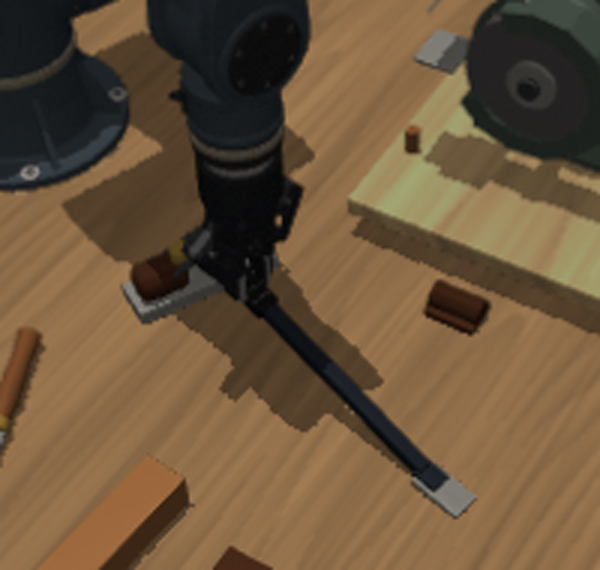

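arm_command(plan="0 6 -20 0; 0 7 -20 0; 0 9 -20 0; 0 9 -18 0; 0 2 -4 0; 0 0 0 0")

```text
t: 6.95
tool_pos: [0.4593, -0.1522, 0.1366]
tool_rot: [[0.198, 0.98, -0.001], [0.98, -0.198, 0.0], [-0.0, -0.001, -1.0]]
ft_force: [1.2, -1.0, -5.6]
width: 0.273
```

```bash
python3 - <<'E'
from h import *
b,m=snap('scene','s6.png');a,mt=snap('top','t6.png')
p=np.array(st()['tool_pos']);print(proj(m,p+[0,0,.04]),proj(mt,p+[0,0,.04]))
x0,y0=200,80
cv2.imwrite('pics/s6z.png',np.hstack([cv2.resize(b[y0:y0+190,x0:x0+130],None,fx=3,fy=3),cv2.resize(a[110:300,230:360],None,fx=3,fy=3)]))
E
```

```text
[288.6371132 159.7083787] [303.5895158 224.9143548]
```

View pics/s6z.png

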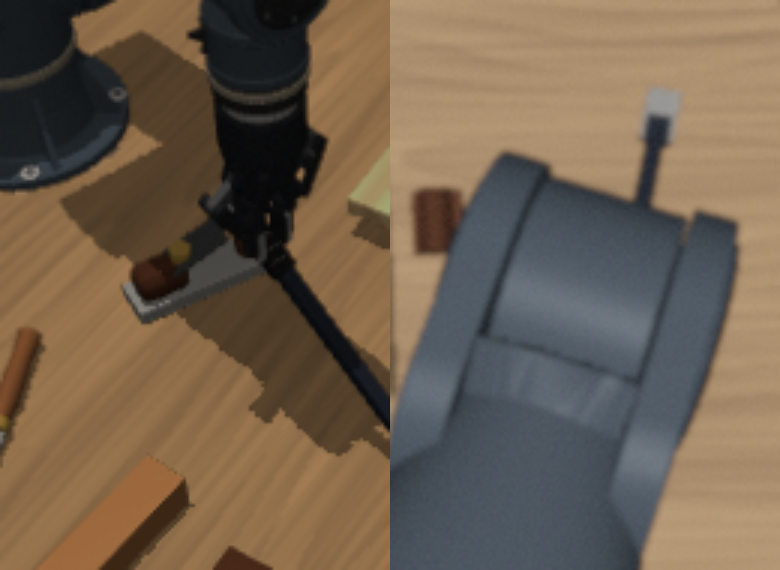

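```bash
python3 - <<'E'
from h import *
b=cv2.imread('pics/s6.png')
x0,y0=270,150
cv2.imwrite('pics/s6y.png',cv2.resize(b[y0:y0+110,x0:x0+110],None,fx=5,fy=5,interpolation=cv2.INTER_CUBIC))
E
```

View pics/s6y.png

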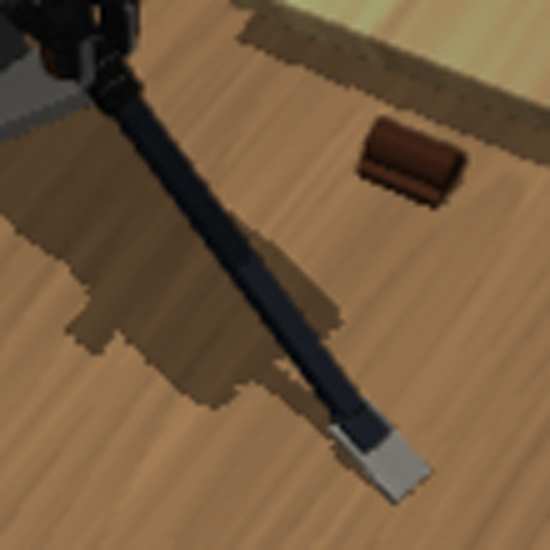

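```bash
python3 - <<'E'
from h import *
ms=ctrl.camera_model('scene');mt=ctrl.camera_model('top')
x,r=tri([ms,mt],[(352.8,247),(321.2,140.3)]);print('tip',x,r)
# elbow top: scene (350,410)/5 , top (655,118)
x2,r=tri([ms,mt],[(270+375/5,150+447/5),(230+(656-390)/3,110+118/3)]);print('paint edge?',x2,r)
x3,r=tri([ms],[(1,1)]) if 0 else (0,0)
s=st();p=np.array(s['tool_pos']);print(s['t'],p)
g=p+np.array([0,0,.043-.0]) 
for off in(.03,.036,.043):
  g=p+np.array([0,0,off]);d=g-x;print(off,np.linalg.norm(d),np.arctan2(d[2],np.hypot(d[0],d[1])))
E
```

```text
tip [ 0.69282522 -0.19779066 -0.00084495] [np.float64(0.001759606648024157), np.float64(0.0017596066480241345)]
paint edge? [ 0.66532047 -0.19124544  0.00730088] [np.float64(0.0002869082744118826), np.float64(0.0002869082744117722)]
7.05 [ 0.45845881 -0.15201109  0.1360267 ]
0.03 0.29132375400924465 0.6099235564833642
0.036 0.29480161022561047 0.6266072476135953
0.043 0.29896018534823143 0.6455746285884738
```

arm_command(plan="0 0 0 0; 0 0 0 0; 0 0 0 0; 0 0 -5 0; 0 0 -15 0; 0 0 -25 0; 0 0 -30 0; 0 0 -25 0", newtons=120)

```text
t: 7.85
tool_pos: [0.4592, -0.1521, 0.2389]
tool_rot: [[0.198, 0.98, -0.0], [0.98, -0.198, -0.0], [-0.0, -0.0, -1.0]]
ft_force: [1.2, -0.2, -7.7]
width: 0.235
```

```bash
python3 - <<'E'
from h import *
s=st();print(s['t'],s['tool_pos'])
to([.5875,-.30,.25],183)
E
```

```text
7.85 [ 0.45924024 -0.15214046  0.23893316]
turn -1.8221
before-turn axes mm [-119.6  155.   -11.1]  after-turn axes [-120.3 -154.4  -11.1]
```

arm_command(plan="-30 39 -3 0; -30 39 -3 0; -30 39 -3 0; -30 38 -3 0; 0 0 0 -0.08; 0 0 0 -0.14; 0 0 0 -0.14; 0 0 0 -0.14; 0 0 0 -0.14; 0 0 0 -0.14; 0 0 0 -0.14; 0 0 0 -0.14")

```text
t: 9.05
tool_pos: [0.5875, -0.3006, 0.2492]
tool_rot: [[-0.762, 0.647, -0.001], [0.647, 0.762, -0.0], [0.001, -0.001, -1.0]]
ft_force: [-0.1, 0.1, -6.9]
width: 0.232
```

arm_command(plan="0 0 0 -0.14; 0 0 0 -0.14; 0 0 0 -0.14; 0 0 0 -0.14; 0 0 0 -0.14; 0 0 0 -0.06; 0 0 0 0; 0 0 0 0")

```text
t: 9.85
tool_pos: [0.5879, -0.3006, 0.2495]
tool_rot: [[-0.999, -0.048, -0.0], [-0.048, 0.999, -0.0], [0.0, -0.0, -1.0]]
ft_force: [1.0, 0.6, -6.3]
width: 0.231
```

```bash
python3 - <<'E'
from h import *
s=st();print(s['t'],s['tool_pos'],np.degrees(yaw(s['tool_rot'])),s['joint_positions'])
b,m=snap('scene','s7.png');a,mt=snap('top','t7.png')
cv2.imwrite('pics/s7z.png',np.hstack([cv2.resize(b[80:230,280:420],None,fx=2.8,fy=2.8,interpolation=cv2.INTER_CUBIC),cv2.resize(a[110:260,200:340],None,fx=2.8,fy=2.8,interpolation=cv2.INTER_CUBIC)]))
E
```

```text
9.85 [ 0.58788604 -0.3006437   0.2494544 ] -177.24199878085977 [-2.70756787e+01  2.74730588e+01  2.73147443e+01  8.98456808e+01
 -1.83881111e-02 -1.19833681e+02]
```

View pics/s7z.png

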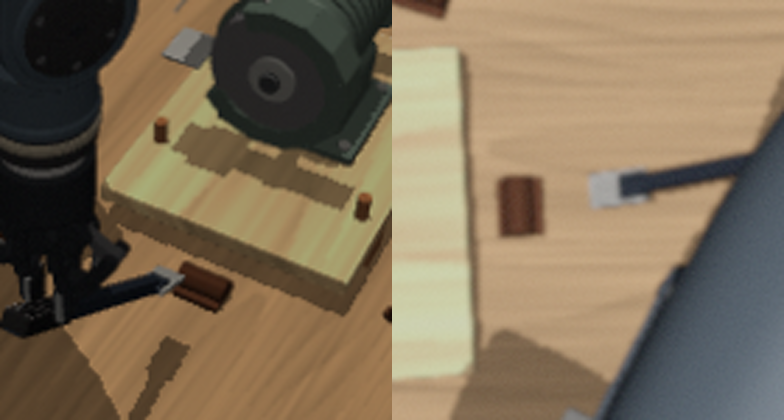

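```bash
python3 - <<'E'
from h import *
b=cv2.imread('pics/s7.png');a=cv2.imread('pics/t7.png')
cv2.imwrite('pics/s7y.png',np.hstack([cv2.resize(b[160:210,300:360],None,fx=6.5,fy=6.5,interpolation=cv2.INTER_CUBIC),cv2.resize(a[150:200,260:320],None,fx=6.5,fy=6.5,interpolation=cv2.INTER_CUBIC)]))
E
```

```text
(no output)
```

View pics/s7y.png

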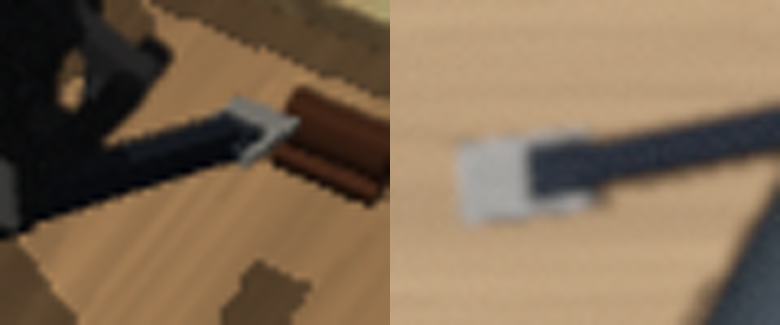

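```bash
python3 - <<'E'
from h import *
ms=ctrl.camera_model('scene');mt=ctrl.camera_model('top')
x,r=tri([ms,mt],[(340.8,177.1),(271.1,177.8)]);print('tip',x,r)
p=np.array(st()['tool_pos']);d=x-p;print(d,np.hypot(d[0],d[1]),np.degrees(np.arctan2(d[1],d[0])))
c1,_=tri([ms,mt],[(300+232/6.5,160+98/6.5),(260+75/6.5,150+222/6.5)]);c2,_=tri([ms,mt],[(300+299/6.5,160+124/6.5),(260+70/6.5,150+140/6.5)]);print(c1,c2,np.linalg.norm(c1-c2))
E
```

```text
tip [ 0.57748504 -0.07266661  0.10193288] [np.float64(0.0006176172962134186), np.float64(0.0006176172962134523)]
[-0.0103783   0.22793179 -0.14756479] 0.22816794545506722 92.60701717277692
[ 0.56167965 -0.07373402  0.1021581 ] [ 0.59325814 -0.07173337  0.10199727] 0.03164221215682702
```

arm_command(plan="-1 25 15 0; -1 25 16 0; -2 25.5 16 0; 0 0 0 0; 0 12 12 0; 0 12 12 0; 0 13 13 0; 0 0 0 0; 0 0 0 0")

```text
t: 10.85
tool_pos: [0.5863, -0.1883, 0.1659]
tool_rot: [[-0.999, -0.05, 0.0], [-0.05, 0.999, -0.001], [-0.0, -0.001, -1.0]]
ft_force: [0.1, 0.0, -6.9]
width: 0.236
```

```bash
python3 - <<'E'
from h import *
s=st();print(s['t'],s['tool_pos'],np.degrees(yaw(s['tool_rot'])))
b,m=snap('scene','s8.png');a,mt=snap('top','t8.png')
cv2.imwrite('pics/s8z.png',np.hstack([cv2.resize(b[140:200,320:380],None,fx=6.5,fy=6.5,interpolation=cv2.INTER_CUBIC),cv2.resize(a[150:210,215:275],None,fx=6.5,fy=6.5,interpolation=cv2.INTER_CUBIC)]))
E
```

```text
10.85 [ 0.58633038 -0.18832166  0.16594594] -177.13565516093365
```

View pics/s8z.png

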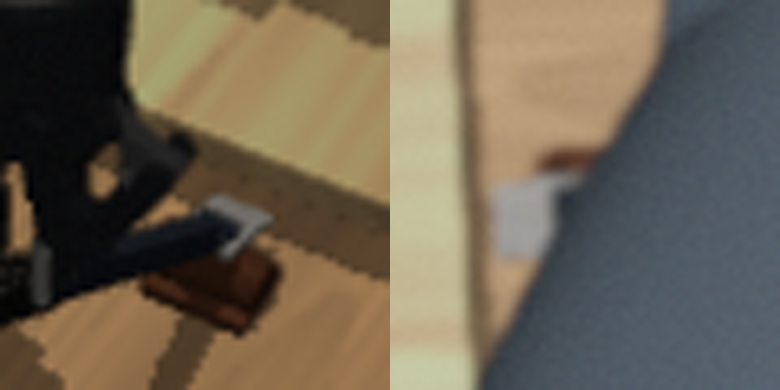

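```bash
python3 - <<'E'
from h import *
ms=ctrl.camera_model('scene');mt=ctrl.camera_model('top')
x,r=tri([ms,mt],[(356.8,171.8),(231.2,184.2)]);print('tip',x,r)
print(onz(mt,(215+76/6.5,150+190/6.5),.053),onz(mt,(215+76/6.5,150+260/6.5),.053))
E
```

```text
tip [0.57429432 0.03999912 0.0187192 ] [np.float64(0.0002418107201330575), np.float64(0.00024181072013306474)]
[0.58253215 0.04462909 0.053     ] [0.55496657 0.04465828 0.053     ]
```

arm_command(plan="0 10 3 0; 0 10 3 0; 0 9 2 0; 0 0 0 0; 0 0 0 0")

```text
t: 11.45
tool_pos: [0.5848, -0.1586, 0.1576]
tool_rot: [[-0.999, -0.051, 0.0], [-0.051, 0.999, -0.0], [-0.0, -0.0, -1.0]]
ft_force: [-0.4, -0.4, -6.6]
width: 0.231
```

arm_command(plan="0 0 0 0; 0 0 0 0; 0 -6 9 0; 0 -7 9 0; 0 -9 12 0; 0 -9 12 0; 0 -9 12 0; 0 0 0 0", newtons=20)

```text
t: 12.25
tool_pos: [0.5855, -0.2003, 0.101]
tool_rot: [[-0.999, -0.049, -0.003], [-0.049, 0.999, 0.0], [0.003, 0.0, -1.0]]
ft_force: [-0.0, 1.1, -3.4]
width: 0.234
```

```bash
python3 - <<'E'
from h import *
s=st();print(s['t'],s['tool_pos'],np.degrees(yaw(s['tool_rot'])))
b,m=snap('scene','s9.png')
cv2.imwrite('pics/s9z.png',cv2.resize(b[130:230,280:400],None,fx=6,fy=6,interpolation=cv2.INTER_CUBIC))
E
```

```text
12.25 [ 0.58546991 -0.20028384  0.10099938] -177.21211004841197
```

View pics/s9z.png

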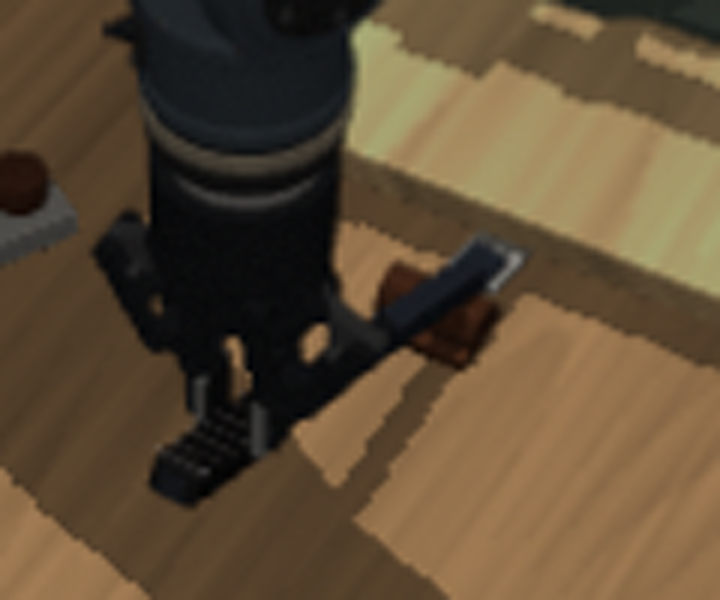

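Scene view: the bar lies over the block (crest near (440,290) in this crop), and its toe disappears under the board edge at about (500,265). I'll lower it further.

arm_command(plan="0 -5 10 0; 0 -5 10 0; 0 -3 8 0; 0 -3 8 0; 0 -1 3 0; 0 0 0 0")

```text
t: 12.9
tool_pos: [0.5874, -0.2159, 0.0642]
tool_rot: [[-0.999, -0.05, -0.0], [-0.05, 0.999, 0.0], [0.0, 0.0, -1.0]]
ft_force: [-1.3, 0.8, 1.9]
width: 0.228
```

```bash
python3 - <<'E'
from h import *
s=st();print(s['t'],s['tool_pos'],np.degrees(yaw(s['tool_rot'])))
b,m=snap('scene','s10.png')
cv2.imwrite('pics/s10z.png',cv2.resize(b[130:230,280:400],None,fx=6,fy=6,interpolation=cv2.INTER_CUBIC))
E
```

```text
12.9 [ 0.58736926 -0.21594964  0.06420289] -177.13120787559365
```

View pics/s10z.png

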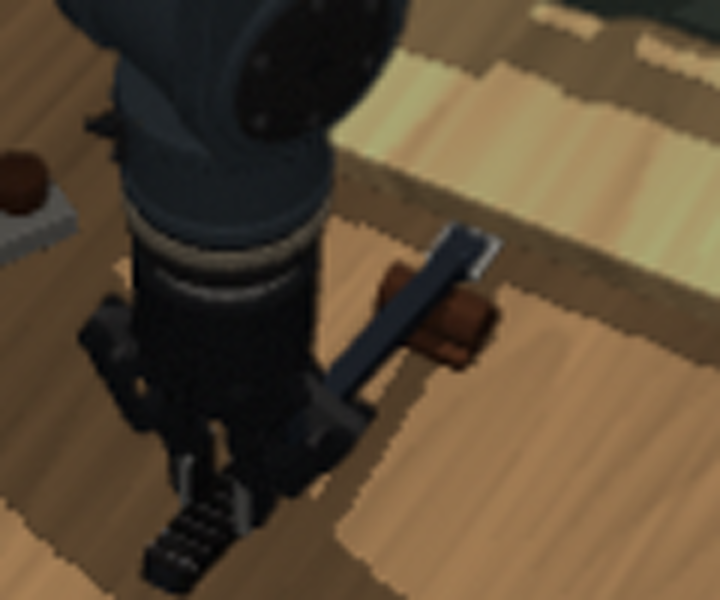

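arm_command(plan="0 0 0 0; 0 0 0 0; 0 0 -20 0; 0 0 -30 0; 0 -12 0 0; 0 -12 0 0; 0 0 0 0; 0 0 0 0", hand=0.6)

```text
t: 13.75
tool_pos: [0.5882, -0.2402, 0.1135]
tool_rot: [[-0.999, -0.049, -0.002], [-0.049, 0.999, 0.0], [0.002, 0.001, -1.0]]
ft_force: [0.0, 0.5, -0.1]
width: 0.597
```

```bash
python3 - <<'E'
from h import *
s=st();print(s['t'],s['tool_pos'],np.degrees(yaw(s['tool_rot'])))
b,m=snap('scene','s11.png')
w,mw=snap('wrist','w11.png')
cv2.imwrite('pics/s11z.png',np.hstack([cv2.resize(b[130:230,290:390],None,fx=4,fy=4,interpolation=cv2.INTER_CUBIC),cv2.resize(w[:,120:520],(400,400))]))
p=np.array(s['tool_pos'])
print([proj(mw,[.5874+.0011*0,-.2159-.022,z]) for z in(.09,.105)])
E
```

```text
13.75 [ 0.58818565 -0.24019721  0.1134524 ] -177.1824603972681
[array([321.17052629, 216.83577963]), array([321.30360768, 224.67393524])]
```

View pics/s11z.png

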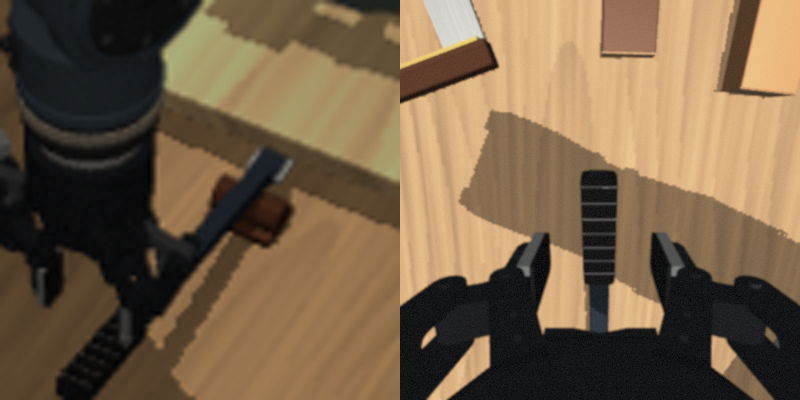

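```bash
python3 - <<'E'
from h import *
m=ctrl.camera_model('wrist')
e=onz(m,(320,171),.116);f=onz(m,(319.5,283),.116-.022);print(e,f,np.linalg.norm(e-f))
print('tip y approx',e[1]+.354*np.cos(.25))
ms=ctrl.camera_model('scene')
# shank far end visible in scene crop (275,150)/4
print(onz(ms,(290+265/4,130+152/4),.041),onz(ms,(290+292/4,130+165/4),.03))
print('edge bottom near', proj(ms,[.575,.043,.031]))
E
```

```text
[ 0.59028764 -0.27571592  0.116     ] [ 0.58614144 -0.18718171  0.094     ] 0.09132084463662986
tip y approx 0.0672790760855902
[0.57397323 0.03420787 0.041     ] [0.59374088 0.04281719 0.03      ]
edge bottom near [357.6870643  168.59029357]
```

arm_command(plan="0 0 20 0; 0 0 20 0; 0 -1 6 0; 0 0 0 0")

```text
t: 14.25
tool_pos: [0.5881, -0.2404, 0.0675]
tool_rot: [[-0.999, -0.05, -0.002], [-0.05, 0.999, 0.001], [0.002, 0.001, -1.0]]
ft_force: [-0.3, -0.2, -1.1]
width: 0.597
```

arm_command(plan="0 0 0 0; 0 0 0 0; 0 0 0 0; 0 0 0 0", hand=0, newtons=50)

```text
t: 14.65
tool_pos: [0.5893, -0.2412, 0.0694]
tool_rot: [[-0.999, -0.05, 0.001], [-0.05, 0.999, -0.001], [-0.001, -0.001, -1.0]]
ft_force: [-0.8, -0.9, 3.9]
width: 0.222
```

arm_command(plan="0 -1 5 0; 0 -1 5 0; 0 -1 5 0; 0 -1 5 0; 0 0 0 0")

```text
t: 15.15
tool_pos: [0.5903, -0.2454, 0.0506]
tool_rot: [[-0.999, -0.05, 0.003], [-0.05, 0.999, -0.001], [-0.003, -0.001, -1.0]]
ft_force: [-1.2, 1.0, 16.1]
width: 0.224
```

```bash
python3 - <<'E'
from h import *
b,m=snap('scene','s12.png')
cv2.imwrite('pics/s12z.png',cv2.resize(b[110:230,290:430],None,fx=5,fy=5,interpolation=cv2.INTER_CUBIC))
E
```

```text
(no output)
```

View pics/s12z.png

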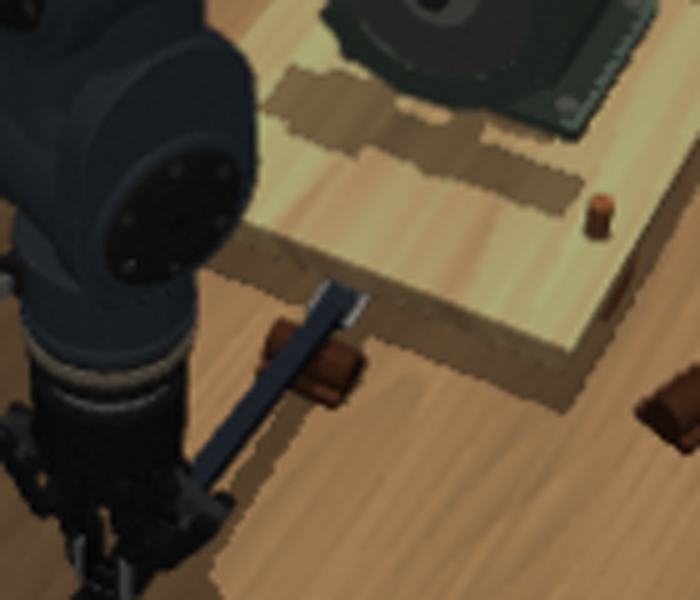

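arm_command(plan="0 -1 5 0; 0 -1 5 0; 0 0 5 0; 0 -1 5 0; 0 0 5 0; 0 0 5 0; 0 0 0 0; 0 0 0 0")

```text
t: 16.0
tool_pos: [0.5918, -0.2499, 0.0218]
tool_rot: [[-0.999, -0.05, 0.006], [-0.05, 0.999, -0.004], [-0.006, -0.004, -1.0]]
ft_force: [-0.6, -3.6, 18.7]
width: 0.225
```

```bash
python3 - <<'E'
from h import *
b,m=snap('scene','s13.png')
cv2.imwrite('pics/s13z.png',cv2.resize(b[110:230,290:430],None,fx=5,fy=5,interpolation=cv2.INTER_CUBIC))
E
```

```text
(no output)
```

View pics/s13z.png

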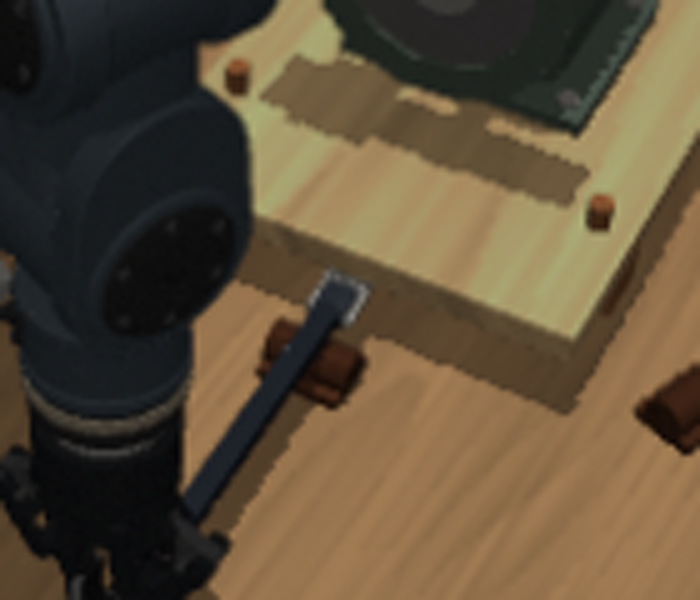

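arm_command(plan="0 0 5 0; 0 0 5 0; 0 0 5 0; 0 0 4 0; 0 0 0 0; 0 0 0 0")

```text
t: 16.65
tool_pos: [0.5925, -0.2511, 0.0033]
tool_rot: [[-0.999, -0.049, 0.007], [-0.049, 0.999, -0.006], [-0.007, -0.006, -1.0]]
ft_force: [0.6, -7.5, 19.7]
width: 0.222
```

```bash
python3 - <<'E'
from h import *
b,m=snap('scene','s14.png')
cv2.imwrite('pics/s14z.png',cv2.resize(b[110:230,290:430],None,fx=5,fy=5,interpolation=cv2.INTER_CUBIC))
for z in(.053,.064,.068,.072,.076): print(z,(proj(m,[.7195,.0532,z])-[290,110])*5)
E
```

```text
0.053 [563.95968129 353.0084964 ]
0.064 [566.79889244 340.56418544]
0.068 [567.83938756 335.99990389]
0.072 [568.88421483 331.41457573]
0.076 [569.93339733 326.80806999]
```

View pics/s14z.png

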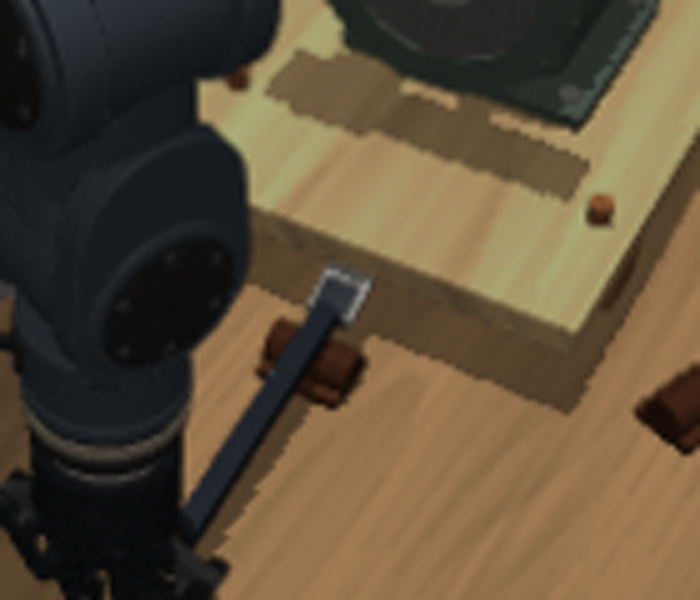

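The board corner now reads z≈70 mm against 53 mm when down. That puts the edge at about 47–48 mm, so I'll release and re-check.

arm_command(plan="0 0 0 0; 0 0 0 0; 0 0 0 0; 0 0 -15 0; 0 0 -35 0; 0 0 -45 0; 0 0 -45 0", hand=0.6)

```text
t: 17.4
tool_pos: [0.5885, -0.2474, 0.1401]
tool_rot: [[-0.999, -0.05, -0.002], [-0.05, 0.999, 0.001], [0.002, 0.001, -1.0]]
ft_force: [0.6, 0.3, 0.2]
width: 0.6
```

```bash
python3 - <<'E'
from h import *
s=st()
to([.455,-.47,.13],183)
E
```

```text
turn -0.0019
before-turn axes mm [ 144.5 -215.6   10.2]  after-turn axes [ 144.9 -215.3   10.1]
```

arm_command(plan="24 -37 0 0.098; 24 -37 0 0; 24 -37 0 0; 24 -37 2 0; 24 -37 4 0; 3 -22 4 0; 0 0 0 0; 0 0 0 0", hand=0.85)

```text
t: 18.2
tool_pos: [0.4602, -0.4509, 0.1288]
tool_rot: [[-0.999, 0.048, -0.001], [0.048, 0.999, 0.001], [0.001, 0.001, -1.0]]
ft_force: [0.0, 0.5, 0.2]
width: 0.848
```

```bash
python3 - <<'E'
from h import *
s=st();print(s['t'],s['tool_pos'],np.degrees(yaw(s['tool_rot'])))
b,m=snap('scene','s15.png');w,mw=snap('wrist','w15.png');a,mt=snap('top','t15.png')
cv2.imwrite('pics/s15z.png',np.hstack([cv2.resize(b[110:210,300:430],None,fx=3,fy=3,interpolation=cv2.INTER_CUBIC),cv2.resize(a[120:220,200:330],None,fx=3,fy=3,interpolation=cv2.INTER_CUBIC)]))
to([.4543,-.475,.13],177.2)
E
```

```text
18.2 [ 0.46018743 -0.45088132  0.1288287 ] 177.22421908283417
turn 0.0027
before-turn axes mm [  5.5 -25.3  -0.5]  after-turn axes [  5.4 -25.3  -0.5]
```

View pics/s15z.png

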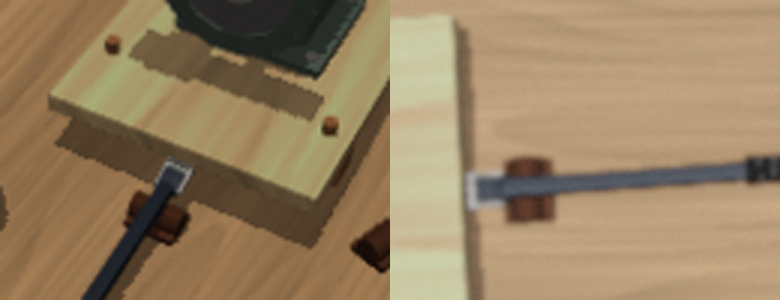

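View pics/w15.png

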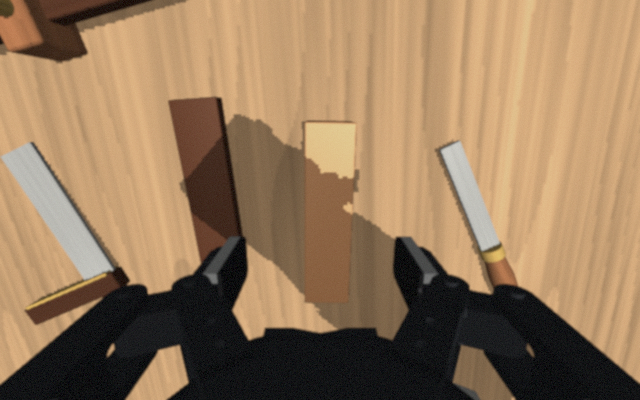

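```bash
python3 - <<'E'
from h import *
mw=ctrl.camera_model('wrist');ms=ctrl.camera_model('scene');mt=ctrl.camera_model('top')
P=[onz(mw,q,.041) for q in[(305,122),(355,122),(350,302),(305,302)]]
print(np.round(P,4));r=(P[0]+P[1])/2;f=(P[2]+P[3])/2;print(r,f,np.linalg.norm(f-r),np.degrees(np.arctan2(*(f-r)[[1,0]])))
# board corner tri: scene, top (same corners)
print(tri([ms,mt],[(300+311/3,110+200/3),(200+(453-390)/3,120+16/3)]))
print(tri([ms,mt],[(300+48/3,110+97/3),(200+(466-390)/3,120+0)]) if 0 else '')
a=cv2.imread('pics/t15.png');b=cv2.imread('pics/s15.png')
cv2.imwrite('pics/c15.png',np.hstack([cv2.resize(a[110:260,205:265],(320,800)),cv2.resize(b[130:190,310:350],(400,600)).repeat(1,0)[:800] if 0 else cv2.resize(b[120:200,310:355],(450,800))]))
E
```

```text
[[ 0.4714 -0.5114  0.041 ]
 [ 0.4284 -0.5094  0.041 ]
 [ 0.436  -0.3306  0.041 ]
 [ 0.4819 -0.3327  0.041 ]]
[ 0.44987156 -0.51041418  0.041     ] [ 0.45897625 -0.33168536  0.041     ] 0.17896057768604592 87.08379519752985
(array([0.71866458, 0.05588998, 0.06730561]), [np.float64(1.0366710072944005e-05), np.float64(1.0366710072840149e-05)])
```

View pics/c15.png

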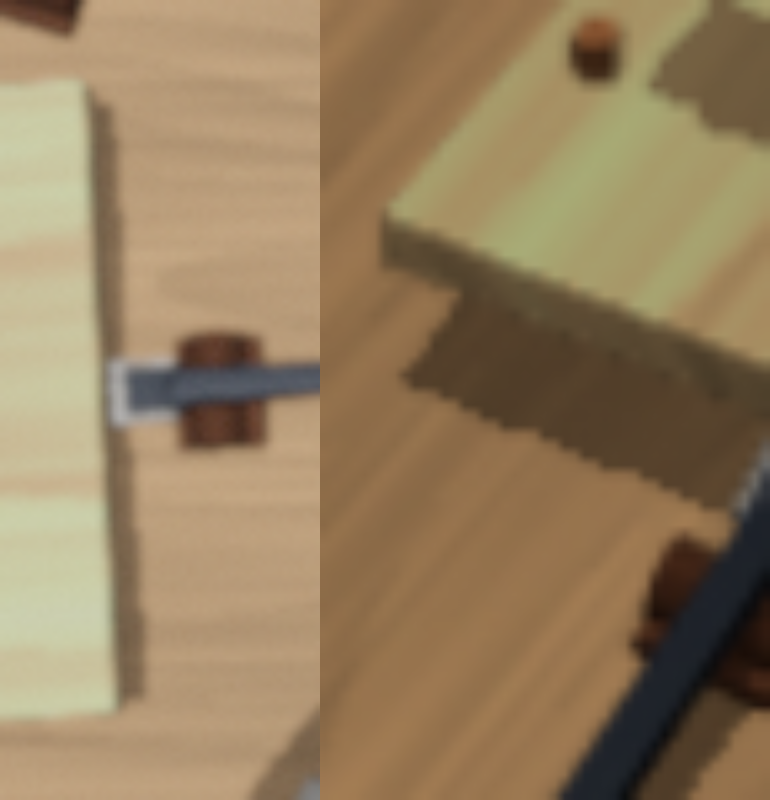

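```bash
python3 - <<'E'
from h import *
ms=ctrl.camera_model('scene');mt=ctrl.camera_model('top')
print(tri([ms,mt],[(310+(387-320)/10,141.2),(227.1,243.1)]))
print('bar toe at edge',onz(mt,(205+110/5.333,110+392/5.333),.048), onz(mt,(205+225/5.333,110+390/5.333),.029))
print('initial corner', tri([ms,mt],[(190+378/3,110+119/3),(200+89/3,110+398/3)]),tri([ms,mt],[(190+639/3,110+212/3),(200+71/3,110+51/3)]))
E
```

```text
(array([0.42322925, 0.04230465, 0.06920602]), [np.float64(0.002945664391074347), np.float64(0.0029456643910742665)])
bar toe at edge [0.57229713 0.04837082 0.048     ] [ 0.57476878 -0.00358289  0.029     ]
initial corner (array([0.42276333, 0.04218645, 0.03245815]), [np.float64(0.0013422153789431923), np.float64(0.00134221537894303)]) (array([0.71920251, 0.05302632, 0.05223916]), [np.float64(0.0011017565552601776), np.float64(0.001101756555259953)])
```

arm_command(plan="4 -13 25 0.002; 3 -12 30 0; 0 0 30 0; 0 0 30 0; 0 0 18 0; 0 0 10 0; 0 0 0 0")

```text
t: 19.05
tool_pos: [0.452, -0.4745, -0.0145]
tool_rot: [[-0.999, 0.048, -0.001], [0.048, 0.999, 0.001], [0.001, 0.001, -1.0]]
ft_force: [-0.0, 0.6, 0.6]
width: 0.847
```

arm_command(plan="0 0 0 0; 0 0 0 0; 0 0 0 0; 0 0 0 0; 0 0 0 0", hand=0, newtons=40)

```text
t: 19.55
tool_pos: [0.4527, -0.4764, -0.0118]
tool_rot: [[-0.999, 0.05, 0.002], [0.05, 0.999, -0.002], [-0.002, -0.002, -1.0]]
ft_force: [0.5, 0.4, 7.7]
width: 0.516
```

arm_command(plan="0 0 -2 0; -3 15 0 -0.033; -4 25 0 -0.033; -4 30 0 -0.032; -5 35 0 0; -5 35 0 0; -5 35 0 0; -5 35 0 0; -5 35 0 0; -5 35 0 0; -4 30 0 0; -2 15 0 0")

```text
t: 20.75
tool_pos: [0.4865, -0.1467, -0.0115]
tool_rot: [[-0.999, -0.051, -0.001], [-0.051, 0.999, 0.001], [0.001, 0.001, -1.0]]
ft_force: [-0.1, 0.0, -2.5]
width: 0.514
```

arm_command(plan="0 0 0 0")

```text
t: 20.85
tool_pos: [0.4869, -0.1475, -0.0115]
tool_rot: [[-0.999, -0.052, -0.001], [-0.052, 0.999, 0.0], [0.001, 0.0, -1.0]]
ft_force: [-1.0, 0.0, -3.2]
width: 0.517
```

```bash
python3 - <<'E'
from h import *
s=st();print(s['t'],s['tool_pos'],np.degrees(yaw(s['tool_rot'])),s['ft_force'])
b,m=snap('scene','s16.png');a,mt=snap('top','t16.png')
cv2.imwrite('pics/s16z.png',np.hstack([cv2.resize(b[100:220,270:400],None,fx=3,fy=3,interpolation=cv2.INTER_CUBIC),cv2.resize(a[130:250,200:330],None,fx=3,fy=3,interpolation=cv2.INTER_CUBIC)]))
to([.490,-.056,-.012],182.7)
E
```

```text
20.85 [ 0.48690803 -0.14749612 -0.01145701] -177.03598150131776 [-0.98460328  0.04380193 -3.18973838]
turn 0.0023
before-turn axes mm [-7.3 93.4  0.6]  after-turn axes [-7.1 93.4  0.6]
```

View pics/s16z.png

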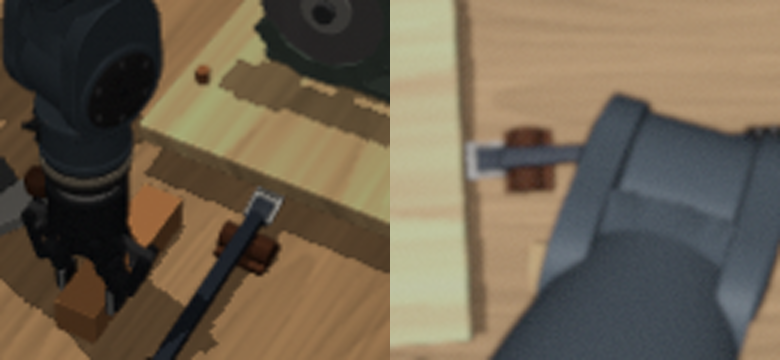

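arm_command(plan="-1 12 1 0; -1 15 0 0; -1 12 0 0; -1 10 0 0; -1 10 0 0; 0 0 0 0")

```text
t: 21.55
tool_pos: [0.4902, -0.0897, -0.0119]
tool_rot: [[-0.999, -0.048, 0.002], [-0.048, 0.999, 0.0], [-0.002, 0.0, -1.0]]
ft_force: [1.1, 2.2, 6.9]
width: 0.521
```

arm_command(plan="-1 10 0 0; -1 12 0 0; 0 12 0 0; 0 0 0 0; 0 0 0 0")

```text
t: 22.05
tool_pos: [0.4906, -0.0554, -0.0119]
tool_rot: [[-0.999, -0.048, 0.002], [-0.048, 0.999, 0.002], [-0.002, 0.002, -1.0]]
ft_force: [0.4, 4.6, 7.3]
width: 0.52
```

```bash
python3 - <<'E'
from h import *
s=st();print(s['t'],s['tool_pos'],np.degrees(yaw(s['tool_rot'])),s['ft_force'])
b,m=snap('scene','s17.png')
cv2.imwrite('pics/s17z.png',cv2.resize(b[100:220,270:410],None,fx=5,fy=5,interpolation=cv2.INTER_CUBIC))
E
```

```text
22.05 [ 0.49056669 -0.05536896 -0.01186087] -177.2228511574128 [0.37087607 4.57680576 7.34788484]
```

View pics/s17z.png

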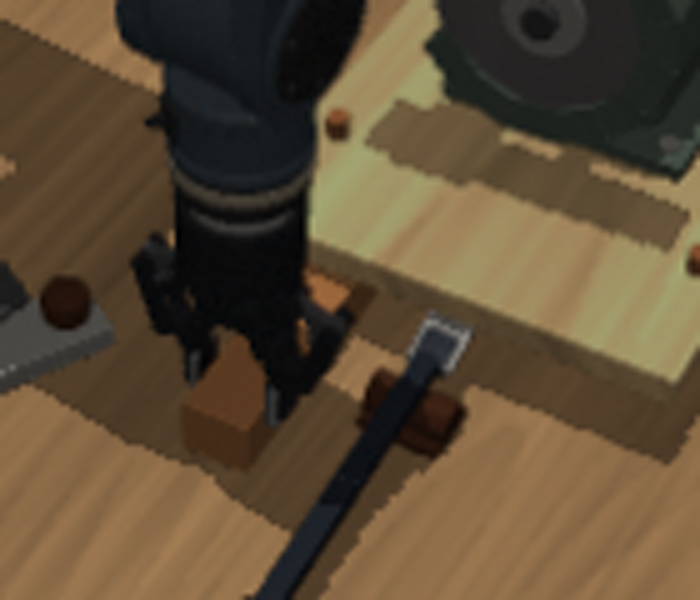

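arm_command(plan="0 0 0 0; 0 0 0 0; 0 0 0 0; 0 0 -15 0; 0 0 -30 0; 0 -10 -45 0; 0 -40 -30 0; 20 -45 0 0; 20 -45 0 0; 20 -45 0 0; 20 -45 0 0; 0 0 0 0", hand=0.75)

```text
t: 23.3
tool_pos: [0.4188, -0.2947, 0.1074]
tool_rot: [[-0.999, -0.042, -0.0], [-0.042, 0.999, -0.002], [0.0, -0.002, -1.0]]
ft_force: [0.9, 0.8, -0.8]
width: 0.756
```

```bash
python3 - <<'E'
from h import *
s=st();print(s['t'],s['tool_pos'],s['ft_force'])
b,m=snap('scene','s18.png');a,mt=snap('top','t18.png')
cv2.imwrite('pics/s18z.png',np.hstack([cv2.resize(b[100:240,270:400],None,fx=3,fy=3,interpolation=cv2.INTER_CUBIC),cv2.resize(a[120:260,200:330],None,fx=3,fy=3,interpolation=cv2.INTER_CUBIC)]))
E
```

```text
23.3 [ 0.41877921 -0.29470996  0.10742442] [ 0.89949804  0.79494915 -0.8138415 ]
```

View pics/s18z.png

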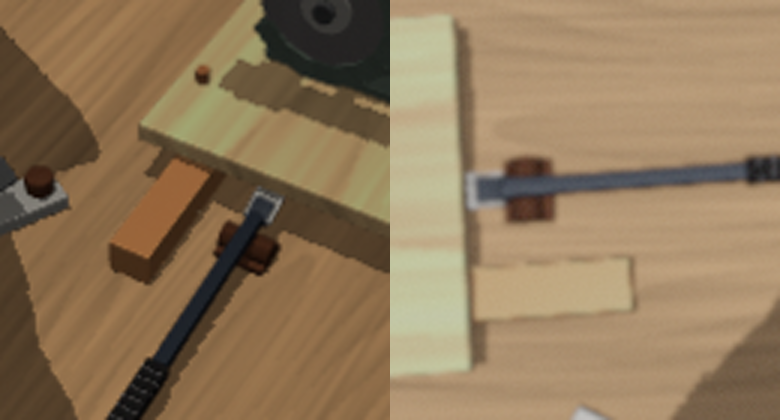

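View pics/s18.png

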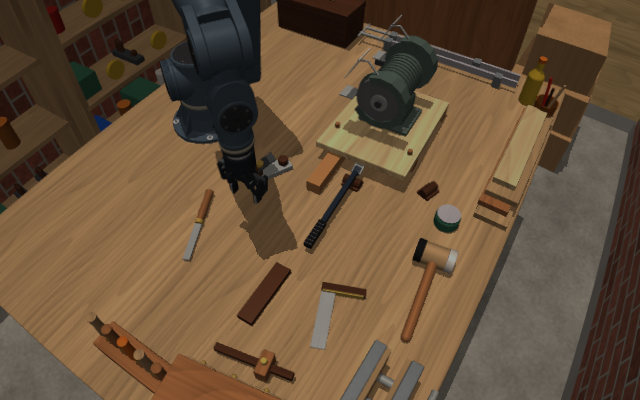

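```bash
python3 - <<'E'
from h import *
ms=ctrl.camera_model('scene');mt=ctrl.camera_model('top')
r=onz(mt,(280.3,214.7),.041);r2=onz(ms,(270+(110+150)/2/3,100+(241+254)/2/3),.041);print(r,r2)
e=onz(mt,(200+(471-390)/3,120+290/3),.068);print('edge',e,'in mm',(r[1]+.18-e[1])*1e3,(r2[1]+.18-e[1])*1e3)
for f,n in(('0','18'),):
  for z in 't',:
    A=cv2.imread('pics/top0.png');B=cv2.imread('pics/t18.png')
    for nm,(x,y,w,h) in dict(off=(375,168,80,30),sq=(355,95,80,50)).items(): print(nm,np.abs(A[y:y+h,x:x+w].astype(int)-B[y:y+h,x:x+w]).mean())
A=cv2.imread('pics/scene0.png');B=cv2.imread('pics/s18.png')
print('chisel',np.abs(A[185:265,180:216].astype(int)-B[185:265,180:216]).mean())
E
```

```text
[ 0.49023279 -0.08949607  0.041     ] [ 0.49472369 -0.08530387  0.041     ]
edge [0.4863871  0.04089023 0.068     ] in mm 49.613703661590364 53.80590408089753
off 14.963472222222222
sq 13.738416666666666
chisel 4.879861111111111
```

```bash
python3 - <<'E'
from h import *
A=cv2.imread('pics/top0.png');B=cv2.imread('pics/t18.png')
cv2.imwrite('pics/cmp.png',np.hstack([A[80:330,340:470],B[80:330,340:470]]).repeat(2,0).repeat(2,1))
g=lambda I,x,y,w,h:cv2.cvtColor(I[y:y+h,x:x+w],cv2.COLOR_BGR2GRAY).astype(np.float32)
for nm,b in dict(off=(375,165,80,35),sq=(355,95,80,50)).items(): print(nm,cv2.phaseCorrelate(g(A,*b),g(B,*b)))
A=cv2.imread('pics/scene0.png');B=cv2.imread('pics/s18.png')
for nm,b in dict(off=(235,260,60,65),sq=(305,280,65,70),ch=(180,185,36,80)).items(): print(nm,cv2.phaseCorrelate(g(A,*b),g(B,*b)))
E
```

```text
off ((-0.22555874963570233, -0.3751736542610722), 0.47220867574214936)
sq ((-0.06504651215018242, 0.025986398396305788), 1.0331579620838165)
off ((-0.07875722634274851, 0.031329959243237226), 0.8054537070570169)
sq ((0.02098098670680315, -0.004906945144696806), 0.9956240946495974)
ch ((0.011387005824577301, -0.004460761933657409), 1.0066734614471595)
```

View pics/cmp.png

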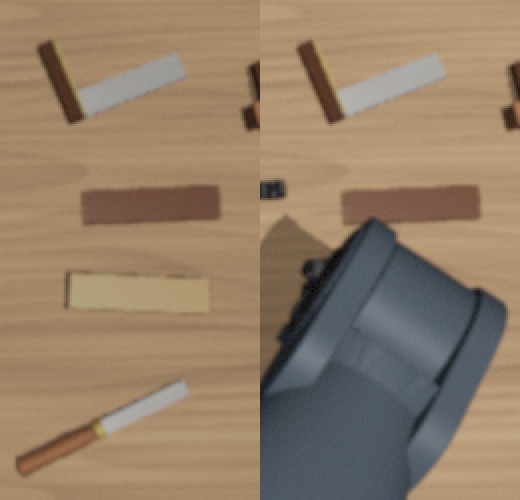

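The square, strip and chisel haven't moved; the image differences are only exposure. The packer is in, the bar is at rest, and the robot is clear.

```bash
python3 -c "
from rig import ctrl
print(ctrl.finish_job(),ctrl.read_state()['t'])"
```

```text
the job is handed in; nothing more can be done
the job is handed in; nothing more can be done
```

I've handed the job in at about 23.5 s of the 62 s allowed. The board edge is raised on the bar, and the packer lies flat about 50 mm in under it. No verdict was reported.

**What I did**
- I lifted the pry bar by its handle so it sloped toe-down, and laid it over the fulcrum block with the toe about 24 mm under the edge. I let go and left it resting there.
- I gripped the black handle again and pressed it down about 65 mm, using up to about 20 N.
- I let go and dragged the packer along the bench in under the edge beside the bar, then released it and moved clear.

**Last checks**
- **Raised edge:** the right board corner rose about 15 mm, putting the edge at about 46 mm; the packer needs 42 mm. The left corner agreed, but with 3 mm triangulation error. I measured both before sliding the packer in. It went in without catching, and the last pictures still show the board up.
- **Packer depth:** about 50 mm from the top camera and 54 mm from the scene camera; at least 30 mm was needed.
- **Bystanders:** the square, strip and chisel matched their first positions to within 0.4 pixel. The weakest match was the strip in the top view, which the arm partly blocked.
- **Robot:** it was touching nothing at the end, with under 1 N on the wrist in each direction.

**What disagreed**
- **First grasp missed:** the jaws closed on empty air above the handle. The real fingertips stand about 25 mm short of the reported TCP, so I felt my way down in small steps and allowed for that afterwards.
- **Bar slope:** the bar sagged to about 0.66–0.7 rad while carried, against the 0.6 suggested. It still cleared the block and the board.
- **Light bench contact:** the fingertips pressed on the bench with about 4 to 8 N while closing on the bar and while holding the packer, well under the 40 N limit.

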